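# Slide a jar lid under the dating bridge and stamp it

### The arm

A 7-joint arm with a two-finger parallel gripper is mounted at the origin on the work surface; the furniture and walls round the work are solid. World frame = base frame: x ahead of the robot, y to its left, z up, the work surface at z = 0. Lengths are in m, angles in rad, forces in N, time in s.
With the tool pointing down it reaches from about 0.425 to 0.875 m from the base axis. Payload 9.9 kg.
Tool frame: the origin (TCP) lies at the very end of the fingers, on their centre line; the grasp point (between the pads) lies 19 mm behind it; z points along the fingers, y is the line along which they close (so a half turn about z gives the same grasp; the last joint's range is limited). The gripper opens to 85 mm and grips with 20 to 120 N. Pads are 22 mm wide; open, the fingers measure 114 mm over their backs; the gripper's body (76 mm by 85 mm) begins 54 mm behind the grasp point. The pads swing forward as they close: fully open they stand 13 mm farther back than shut.
Start: joints at [-1.271, 0.576, 0.025, 1.437, -0.015, 1.129, -0.057], TCP at [0.253, 0.626, 0.231] pointing down, gripper open.
Joint ranges: [-2.76, 2.76], [-0.34, 2.15], [-1.52, 1.57], [0.19, 2.46], [-1.09, 4.23], [0.17, 1.99], [-2.82, 2.82]. Speed limits (rad/s): [2.22, 2.22, 3.01, 3.01, 3.14, 3.14, 3.14].

### API

Orientations are given as a rotation vector (axis times angle).
In Python, from bench import manip gives the robot as it stands.
- The arm moves only by the shell command python3 -m crank 'ROWS' [OPENING] [FORCE]. ROWS is JSON, one flat list of numbers, 4 for each row, row after row: the shift along the tool's x, y, z each as a share of 0.8 m, from -1 to 1, then the turn about the tool's z as a share of pi/2 rad, from -1 to 1. In form: [x, y, z, spin, x, y, z, spin, ...]. A call has 1 to 8 rows; each row is the pose to reach, as a shift and turn from the pose commanded when the call began, along the tool's axes at that moment; what a row does not reach only later rows make up. A row lasts 1/12 s, in which the tool goes at most 41.7 mm and 7.16 degrees, less where a joint would pass 70% of its speed; a pose out of reach is approached as far as the arm can. A call with a number of a shift or a turn outside -1 to 1 is refused whole. A call with a gripper value outside its range is refused whole. OPENING is the opening, from -1 (shut) to 1 (fully open), set as the call begins (- or left out, the last holds). The fingers move at their own pace and stop on an object; FORCE is the grip in N (left out, the last holds). Time passes only in rows, so rows that repeat a pose let the fingers close. It gives the time, the measured TCP pose, the force, the opening and the grip force at its end, in the units of the state.
- manip.get_state(): the state, without advancing time (a new reading comes with each control period).
- manip.capture(name): name is "scene" or "top" or "wrist"; returns a dict with "image" (384x512x3 uint8, red, green, blue), "range_z" (384x512 float32, m along the optical axis (not along the pixel's ray), 0 where there is no reading), "intrinsics" (3x3 intrinsics, pixels), "world_from_camera" (4x4, takes a point from camera to world coordinates); the wrist camera has in their place "hand_eye" (4x4, takes a point from camera to tool coordinates, whose origin is the TCP and whose axes are the flange's). Camera axes: x right, y down, z forward; pixel columns grow to the right and rows downward; lengths in m; the calibration is good to about 2 mm. A picture is of the moment at which its call begins: read the wrist's pose just before it.
- manip.job_done(): hands the job in; it is judged then, once.
Trained networks look in a picture, given as the dict that the camera call returned (one of the last four; its "shot" number tells which), for a name from the list of things; names that differ only in an ending like _2 or _b are one class to them, and where a whole thing is asked for, a point or a joint stands for the part that bears it (a point fixed in the world has none). Each returns a list of dicts, best first, with "p" (0 to 1); they miss things now and then, are a little off and sometimes report something else, mostly with a low value. They report only what shows in the picture. A call takes as long as a camera call. They do not tell look-alikes from the thing itself.
- manip.recognise(picture, label): "centre" ([row, column] in pixels, amid what is visible of it).
- manip.masks_of(picture, label): "region" (384x512 bool, what is visible of it) and "centre" ([row, column] in pixels, amid what is visible of it).
- manip.landmark_of(picture, label): "centre" ([row, column] in pixels: a listed point, or the origin of a listed thing).
The state is a dict: "time_s": time; "joint_positions": joint angles; "joint_velocities": joint speeds; "joint_torque": joint torques, N m; "tcp_pos": TCP position; "eef_rot": TCP orientation; "contact_force": force on the tool from outside, world axes, zero at the start; "torque": the same for the moment, N m; "width": opening from 0.0 (shut) to 1.0 (fully open); "gripper_force": force on a finger pad.
Only numpy, scipy, OpenCV 4.12 (cv2) and the standard library are available. Lean on these libraries where they do the work, as an engineer would, in place of code of your own. Each camera call takes 0.05 s, during which the arm holds its last target. There are 200 camera calls.

### The job

Push the loose jar lid, flat on the table, in under the low dating bridge until it rests against both stop pins at the back, then press the black stamp knob on the bridge fully down and let it come up again. Only push the lid: do not lift or tip the lid, do not press the stamp before the lid is in place, and leave the cups and rolls where they stand.

Things in the scene. Friction and masses are not known exactly. Their poses are not given: they have to be found in the camera images.
- lid: Round gold-coloured jar lid lying flat on the table, loose: 102 mm diameter, 12 mm high, about 25 g. Origin at the centre of its underside; z is up when it lies flat.
- dating_bridge: Low bare-metal bridge fixed to the table. Origin on the table surface exactly below the centre of a lid that is fully home; x is the direction in which the lid is pushed in, z up. The plate spans x = 2 to 52 mm, is 148 mm wide, underside 16 mm and top 26 mm above the table. The passage between its legs is 112 mm wide; feet reach to y = +-95 mm.
- bridge_mouth (a point): Middle of the entrance, on the table, at bridge x = -35, y = 0 mm. Two 14 mm high guide strips flare outward in front of the legs and end here, about 128 mm apart. A lid that is home still sticks out of the plate by about half: its near edge is at bridge x = -51 mm.
- stop_pins (a point): Point on the table midway between the two stop pins (10 mm diameter, 16 mm high) under the plate, at bridge x = 43 mm; the pins stand at y = +-36 mm and stop and centre the lid.
- stamp_top (a point): Centre of the top face of the black round stamp knob (32 mm diameter) on top of the bridge, 54 mm above the table when up, at bridge x = +24 mm, y = 0. It moves down with the knob. The steel collar under it is 26 mm in diameter and reaches 35 mm above the table.
- date_stamp (a joint): Travel of the stamp knob in m: 0 up, 0.006 fully down. Pressed vertically; a spring pushes it back up (about 1.2 N to start, 5 N fully down).
- cup_a: Steel portion cup, 62 mm diameter, 55 mm high, standing upright, loose; origin at the centre of its underside. Bystander.
- cup_b: Smaller steel portion cup, 56 mm diameter, 50 mm high, standing upright, loose; origin at the centre of its underside. Bystander.
- labels: Roll of blank labels, 72 mm diameter, 43 mm high, loose; origin at the centre of its underside. Bystander.
- tape: Roll of clear tape lying flat, 68 mm diameter, 26 mm high, loose; origin at the centre of its underside. Bystander.
Things that resemble listed ones, but are neither listed nor needed, are in the scene too. There is more than one size of the lid; the job needs the middle-sized.

How it is judged:
On the way, in this order (a step that is already met when the one before it is completed fails the run):
1. the lid is home under the bridge, with the stamp up (horizontal distance between lid and dating_bridge below 0.005 m and value of joint date_stamp below 0.002 m), for 0.2 s.
2. the stamp is pressed down on the lid (horizontal distance between lid and dating_bridge below 0.005 m and value of joint date_stamp above 0.005 m), for 0.1 s.
At the end, for the whole second after the job is handed in: The lid lies flat and at rest under the bridge, its centre within 5 mm of the home position, after the stamp was pressed at least 5 mm down on it; the stamp is up again (within 1 mm) and the cups and rolls are within 15 mm of where they stood (horizontal distance between lid and dating_bridge below 0.005 m and angle between lid's own z axis and vertical below 0.04 rad and linear speed of lid below 0.01 m/s and value of joint date_stamp below 0.001 m and distance of each of cup_a, cup_b, labels, tape from where it was at the start of the episode below 0.015 m); the robot touches nothing.
It fails at once if the lid is lifted or tipped (height (world z) of lid above 0.008 m or angle between lid's own z axis and vertical above 0.12 rad).
It fails at once if the stamp is pressed before the lid is in place (horizontal distance between lid and dating_bridge above 0.008 m and value of joint date_stamp above 0.003 m).
It fails at once if a bystander is moved or tipped (distance of any of cup_a, cup_b, labels, tape from where it was at the start of the episode above 0.02 m).
It also fails if it takes over 53 s, if anything falls off the work surface, if the arm or the gripper's body presses on something with over 40 N, if the wrist force passes 120 N, or if a joint passes its speed limit or range.

## Working session

There is one attempt and no reset: what is moved stays moved. The work goes in short steps, Python scripts to look and compute and a shell command to move; the robot and the scene stay as the last step left them, time stands still between calls to the robot, and variables do not carry over. Pictures are saved under pics/ and viewed, at most 10 in all, crops included, and the job is handed in when it is done.

```bash
mkdir -p pics; ls; cat > h.py <<'E'
from bench import manip
import numpy as np, cv2
from scipy.spatial.transform import Rotation as R
def cloud(p):
    d=p["range_z"];K=p["intrinsics"];v,u=np.mgrid[:384,:512]
    c=np.stack([(u-K[0,2])/K[0,0]*d,(v-K[1,2])/K[1,1]*d,d,np.ones_like(d)],-1)
    T=p["world_from_camera"] if "world_from_camera" in p else p["T"]
    return (c@np.array(T).T)[...,:3]
def save(p,n): cv2.imwrite("pics/"+n,p["image"][...,::-1])
E
python3 - <<'E'
from h import *
s=manip.get_state();print({k:np.round(v,3) for k,v in s.items()})
print(R.from_rotvec(s["eef_rot"]).as_matrix().round(3))
ims=[]
for n in ["top","scene"]:
    p=manip.capture(n);ims.append(p["image"]);C=cloud(p)
    for l in ["lid","dating_bridge","cup_a","labels","tape"]:
        for m in manip.masks_of(p,l)[:5]:
            q=C[m["region"]&(p["range_z"]>0)]
            print(n,l,round(m["p"],2),np.round(m["centre"]),len(q),np.median(q,0).round(3) if len(q) else'',np.ptp(q,0).round(3) if len(q) else '')
    for l in ["lid","dating_bridge","bridge_mouth","stop_pins","stamp_top"]:
        for m in manip.landmark_of(p,l)[:4]:
            r,c=np.array(m["centre"]).round().astype(int); print(n,l,"pt",round(m["p"],2),(r,c),C[min(r,383),min(c,511)].round(3))
    np.save(n+"_c.npy",C)
    save(p,n+"0.png")
E
```

```text
pics
{'time_s': np.float64(0.0), 'joint_positions': array([-1.271,  0.577,  0.025,  1.438, -0.015,  1.129, -0.056]), 'joint_velocities': array([ 0.   , -0.001,  0.002, -0.001,  0.   , -0.001,  0.001]), 'joint_torque': array([ 1.0000e-03, -7.6576e+01,  2.2510e+00, -2.8596e+01,  1.5000e-02,
        1.3000e-02,  0.0000e+00]), 'tcp_pos': array([0.253, 0.625, 0.23 ]), 'eef_rot': array([-5.990e-01, -3.084e+00,  3.000e-03]), 'contact_force': array([-0.22 , -0.493, -0.276]), 'torque': array([-0.06 , -0.042,  0.004]), 'gripper_force': np.float64(0.0), 'width': np.float64(0.999)}
[[-0.927  0.374 -0.001]
 [ 0.374  0.927 -0.002]
 [-0.    -0.002 -1.   ]]
top lid 0.97 [193. 378.] 419 [ 0.541 -0.394  0.01 ] [0.073 0.074 0.02 ]
top lid 0.67 [185. 328.] 754 [ 0.559 -0.227  0.012] [0.1   0.098 0.031]
top lid 0.57 [232. 360.] 1378 [ 0.398 -0.335  0.016] [0.131 0.144 0.032]
top dating_bridge 0.71 [195. 206.] 980 [0.52  0.172 0.025] [0.184 0.149 0.067]
top dating_bridge 0.27 [235. 146.] 239 [0.412 0.367 0.006] [0.049 0.055 0.062]
top cup_a 0.69 [141. 352.] 304 [ 0.702 -0.312  0.009] [0.067 0.069 0.069]
t
[... 1432 characters left out ...]
.016] [0.075 0.094 0.031]
scene lid pt 0.86 (np.int64(282), np.int64(310)) [ 0.39  -0.354  0.012]
scene lid pt 0.83 (np.int64(239), np.int64(314)) [ 0.546 -0.241  0.009]
scene lid pt 0.7 (np.int64(268), np.int64(357)) [ 0.521 -0.404  0.01 ]
scene lid pt 0.44 (np.int64(228), np.int64(363)) [ 0.678 -0.316  0.019]
scene dating_bridge pt 0.67 (np.int64(202), np.int64(217)) [ 0.502  0.133 -0.002]
scene bridge_mouth pt 0.82 (np.int64(203), np.int64(220)) [ 0.504  0.12  -0.001]
scene stop_pins pt 0.69 (np.int64(191), np.int64(210)) [0.504 0.169 0.025]
scene stop_pins pt 0.48 (np.int64(204), np.int64(217)) [0.491 0.12  0.   ]
scene stamp_top pt 0.63 (np.int64(182), np.int64(211)) [0.516 0.176 0.052]
```

View pics/top0.png

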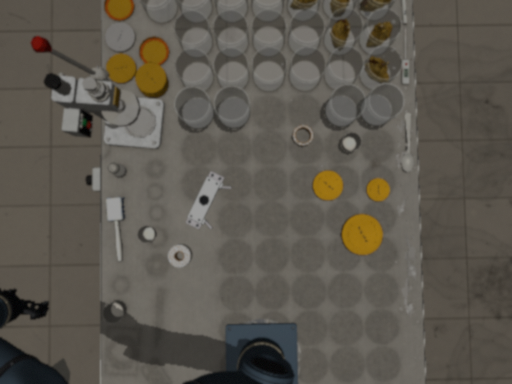

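```bash
python3 - <<'E'
from h import *
C=np.load("top_c.npy")
# bridge plate fit
m=(C[...,2]>.019)&(C[...,2]<.032)&(abs(C[...,0]-.52)<.12)&(abs(C[...,1]-.17)<.12)
q=C[m][:,:2].astype(np.float32);r=cv2.minAreaRect(q);print("plate",len(q),r)
m=(C[...,2]>.045)&(C[...,2]<.062)&(abs(C[...,0]-.52)<.06)&(abs(C[...,1]-.17)<.06)
q=C[m][:,:2].astype(np.float32);print("knob",len(q),q.mean(0),np.ptp(q,0),cv2.minEnclosingCircle(q))
for c in [(.555,-.232),(.395,-.335)]:
    m=(C[...,2]>.008)&(C[...,2]<.022)&(np.hypot(C[...,0]-c[0],C[...,1]-c[1])<.085)
    q=C[m][:,:2].astype(np.float32);print("lid",len(q),cv2.minEnclosingCircle(q),q.mean(0))
E
```

```text
plate 592 ((0.5109567642211914, 0.16209092736244202), (0.0843065083026886, 0.1465599536895752), 62.06411361694336)
knob 80 [0.51735616 0.17331898] [0.02887821 0.029312  ] ((0.5170091390609741, 0.17354002594947815), 0.01599193550646305)
lid 698 ((0.5561443567276001, -0.23145455121994019), 0.08342640846967697) [ 0.558889   -0.22878954]
lid 1299 ((0.3950009047985077, -0.33539894223213196), 0.084013931453228) [ 0.39669248 -0.33604112]
```

The top picture shows three gold lids: the middle-sized one at px (328,185), with a small and a large one beside it. The bridge is at (205,200) with its mouth facing right (-y). I'll move to a point above the bridge mouth and look with the wrist camera.

```bash
python3 -m crank '[-0.28,-0.286,-0.015,0,-0.28,-0.286,-0.015,0,-0.28,-0.286,-0.015,0,-0.28,-0.286,-0.015,0,-0.28,-0.286,-0.015,0,-0.28,-0.286,-0.015,0,-0.28,-0.286,-0.015,0,-0.28,-0.286,-0.015,0]' -0.1 && python3 -m crank '[-0.218,-0.223,-0.01,0.589,-0.218,-0.223,-0.01,0.589,-0.218,-0.223,-0.01,0.589,-0.218,-0.223,-0.01,0.589,-0.218,-0.223,-0.01,0.589,-0.218,-0.223,-0.01,0.589,-0.218,-0.223,-0.01,0.589,-0.218,-0.223,-0.01,0.589]'
cat >> h.py <<'E'
def wrist():
    s=manip.get_state();p=manip.capture("wrist")
    T=np.eye(4);T[:3,:3]=R.from_rotvec(s["eef_rot"]).as_matrix();T[:3,3]=s["tcp_pos"]
    p["T"]=T@np.array(p["hand_eye"]);return p,s
def st():
    s=manip.get_state();M=R.from_rotvec(s["eef_rot"]).as_matrix()
    print("t",round(s["time_s"],2),"tcp",np.round(s["tcp_pos"],4),"yaw_y",np.degrees(np.arctan2(M[1,1],M[0,1])).round(1),"F",np.round(s["contact_force"],1),"w",round(float(s["width"]),3));return s,M
def rows(target,yaw):  # shares for tool shift to world target, tool-y azimuth deg
    s,M=st();d=M.T@(np.array(target)-s["tcp_pos"]);a=np.degrees(np.arctan2(M[1,1],M[0,1]))
    print("shares",(d/.8).round(4),"spin",round(((a-yaw+180)%360-180)/90,4),"dist",np.linalg.norm(d).round(4))
E
python3 - <<'E'
from h import *
st();p,s=wrist();C=cloud(p);save(p,"w1.png");np.save("w1.npy",C)
for l in ["dating_bridge","bridge_mouth","stop_pins","stamp_top"]:
    for m in manip.landmark_of(p,l)[:2]:
        r,c=np.array(m["centre"]).round().astype(int); print(l,"pt",round(m["p"],2),(r,c),C[min(r,383),min(c,511)].round(4))
for m in manip.masks_of(p,"dating_bridge")[:1]:
    q=C[m["region"]];print(m["p"],len(q))
    k=q[(q[:,2]>.021)&(q[:,2]<.031)][:,:2].astype(np.float32);print("plate",len(k),cv2.minAreaRect(k))
    k=q[(q[:,2]>.049)&(q[:,2]<.06)].astype(np.float32);print("knob",len(k),cv2.minEnclosingCircle(k[:,:2]),np.median(k[:,2]))
t=manip.capture("top");Ct=cloud(t)
for m in manip.masks_of(t,"lid")[:3]:
    q=Ct[m["region"]];q=q[q[:,2]>.006][:,:2].astype(np.float32);print("lid",m["centre"],cv2.minEnclosingCircle(q),q.mean(0),cv2.minAreaRect(q))
E
```

```text
time_s: 1.77
tcp_pos: [0.3761, 0.3259, 0.2438]
eef_rot: [0.603, 3.082, -0.001]
contact_force: [1.1, 0.5, 1.0]
width: 0.451
gripper_force: 0.0
time_s: 2.43
tcp_pos: [0.4706, 0.0961, 0.2517]
eef_rot: [1.928, 2.479, 0.0]
contact_force: [-0.3, 0.2, -0.2]
width: 0.445
gripper_force: 0.0
t 2.43 tcp [0.4706 0.0961 0.2517] yaw_y 14.2 F [-0.3  0.2 -0.2] w 0.445
dating_bridge pt 0.9 (np.int64(117), np.int64(294)) [5.081e-01 1.545e-01 4.000e-04]
stop_pins pt 0.62 (np.int64(88), np.int64(319)) [0.5225 0.1928 0.025 ]
stamp_top pt 0.78 (np.int64(102), np.int64(316)) [0.5182 0.1775 0.0537]
0.8 7872
plate 5264 ((0.5205420255661011, 0.17824679613113403), (0.05012015253305435, 0.14773748815059662), 63.489925384521484)Traceback (most recent call last):
  File "<stdin>", line 9, in <module>
cv2.error: OpenCV(4.12.0) /io/opencv/modules/imgproc/src/shapedescr.cpp:201: error: (-215:Assertion failed) count >= 0 && (depth == CV_32F || depth == CV_32S) in function 'minEnclosingCircle'
```

```bash
cat >> h.py <<'E'
HOME=np.array([.5085,.1541]);B=np.array([np.cos(np.radians(63.5)),np.sin(np.radians(63.5))])
def lids():
    t=manip.capture("top");Ct=cloud(t);out=[]
    for m in manip.masks_of(t,"lid")[:4]:
        q=Ct[m["region"]];q=q[q[:,2]>.006][:,:2].astype(np.float32)
        if len(q)>20: print("lid",round(m["p"],2),np.round(m["centre"]),np.round(cv2.minAreaRect(q)[0],4),np.round(cv2.minAreaRect(q)[1],3),q.mean(0).round(4))
E
python3 - <<'E'
from h import *
lids()
L=np.array([.556,-.231]);P=HOME-.09*B;u=(P-L)/np.linalg.norm(P-L);a=np.degrees(np.arctan2(u[1],u[0]));print(P,u,a)
rows([*(L-.095*u),.20],a-90)
E
```

```text
lid 0.93 [185. 329.] [ 0.5094 -0.1516] [0.098 0.284] [ 0.5582 -0.2267]
lid 0.89 [234. 361.] [ 0.402 -0.203] [0.4   0.131] [ 0.3978 -0.3338]
lid 0.77 [188. 376.] [ 0.5431 -0.3939] [0.074 0.077] [ 0.5427 -0.3941]
[0.4683422  0.07355591] [-0.27659297  0.96098716] 106.0569674150661
t 2.83 tcp [0.4696 0.0996 0.2513] yaw_y 15.1 F [0.6 0.3 0.2] w 0.451
shares [-0.5458 -0.0015  0.0641] spin -0.0104 dist 0.4397
```

View pics/w1.png

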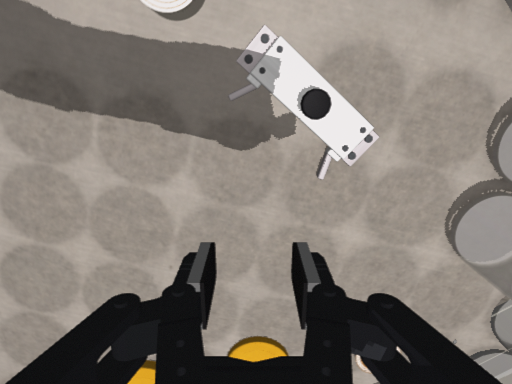

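Wrist picture: the bridge is at upper right with its black knob at (315,103), and the guide strips point toward the mouth. The pads are at (205,270) and (305,270). The plate fit (50 x 148 mm) matches the given sizes. Next I go behind the lid.

```bash
python3 -m crank '[-0.34,0,0.02,0,-0.34,0,0.02,0,-0.34,0,0.02,0,-0.34,0,0.02,0,-0.34,0,0.02,0,-0.34,0,0.02,0,-0.34,0,0.02,0,-0.34,0,0.02,0]' && python3 -m crank '[-0.205,-0.0015,0.044,-0.01,-0.205,-0.0015,0.044,-0.01,-0.205,-0.0015,0.044,-0.01,-0.205,-0.0015,0.044,-0.01,-0.205,-0.0015,0.044,-0.01,-0.205,-0.0015,0.044,-0.01,-0.205,-0.0015,0.044,-0.01]'
cat >> h.py <<'E'
from scipy.optimize import least_squares
def wlid(name,guess):
    p,s=wrist();C=cloud(p);save(p,name);best=None
    m=(C[...,2]>.008)&(C[...,2]<.017)&(np.hypot(C[...,0]-guess[0],C[...,1]-guess[1])<.075)
    g=(m*255).astype(np.uint8);cs,_=cv2.findContours(g,0,1);c=max(cs,key=cv2.contourArea)[:,0]
    e=C[c[:,1],c[:,0],:2]
    f=least_squares(lambda x:np.hypot(e[:,0]-x[0],e[:,1]-x[1])-x[2],[*guess,.051],loss="soft_l1",f_scale=.001)
    print("wlid",f.x.round(4),"area d",round(2*np.sqrt(m.sum()/np.pi)),"n",len(e),"z",np.median(C[m][:,2]).round(4));return f.x
E
python3 - <<'E'
from h import *
x=wlid("w2.png",[.557,-.23])
P=HOME-.09*B;u=(P-x[:2]);d=np.linalg.norm(u);u/=d;a=np.degrees(np.arctan2(u[1],u[0]));print(P,u,a,d)
rows([*(x[:2]-.09*u),.006],a-90)
E
```

```text
time_s: 3.5
tcp_pos: [0.5401, -0.1698, 0.2351]
eef_rot: [1.918, 2.485, -0.004]
contact_force: [0.0, 0.8, 0.2]
width: 0.449
gripper_force: 0.0
time_s: 4.08
tcp_pos: [0.5815, -0.3213, 0.1996]
eef_rot: [-1.891, -2.507, -0.001]
contact_force: [0.2, 1.0, 1.1]
width: 0.452
gripper_force: 0.0
wlid [ 0.5618 -0.2274  0.0499] area d 106 n 298 z 0.0111
[0.4683422  0.07355591] [-0.29663162  0.95499198] 107.25540224617247 0.3151913643052579
t 4.13 tcp [ 0.5818 -0.3205  0.2   ] yaw_y 16.0 F [1.  0.6 0.3] w 0.451
shares [0.0059 0.0105 0.2426] spin -0.0138 dist 0.1943
```

View pics/w2.png

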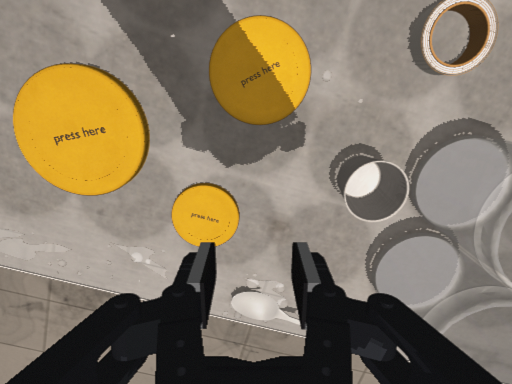

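Wrist picture: the middle lid is at (260,70), the small one at (206,213) and the large one at (80,130), so the lid is confirmed. Before descending I check the real fingertip height at this opening.

```bash
python3 - <<'E'
from h import *
p,s=wrist();d=p["range_z"];p["T"]=p["hand_eye"];C=cloud(p)
m=(d>0)&(abs(C[...,2])<.06)&(abs(C[...,1])<.06)&(abs(C[...,0])<.04)
q=C[m];print(len(q),np.round(np.percentile(q,[0,1,50,99,100],axis=0),4))
t=q[q[:,2]>np.percentile(q[:,2],97)-.004]
for sgn in(-1,1):
    a=t[sgn*t[:,1]>0];print(sgn,a.min(0).round(4),a.max(0).round(4))
E
```

```text
12989 [[-0.013  -0.0534 -0.06  ]
 [-0.011  -0.0507 -0.0598]
 [ 0.0069 -0.0174 -0.0529]
 [ 0.0133  0.0523 -0.0061]
 [ 0.0145  0.055  -0.0011]]
-1 [-0.0115 -0.032  -0.0142] [ 0.0113 -0.0182 -0.0013]
1 [-0.0111  0.0198 -0.0142] [ 0.0113  0.0336 -0.0011]
```

```bash
python3 -m crank '[0.006,0.0105,0.05,-0.014,0.006,0.0105,0.1,-0.014,0.006,0.0105,0.15,-0.014,0.006,0.0105,0.19,-0.014,0.006,0.0105,0.22,-0.014,0.006,0.0105,0.235,-0.014,0.006,0.0105,0.242,-0.014,0.006,0.0105,0.246,-0.014]'; python3 - <<'E'
from h import *
st();lids()
p,s=wrist();x=np.array([.5618,-.2274])
P=HOME-.09*B;s,M=st()
u=M[:2,0];print("lid in tool",M[:2,:2].T@(x-s["tcp_pos"][:2]),"P in tool",M[:2,:2].T@(P-s["tcp_pos"][:2]))
E
```

```text
time_s: 4.85
tcp_pos: [0.5887, -0.3147, 0.0037]
eef_rot: [1.863, 2.529, 0.0]
contact_force: [-0.3, -0.7, -0.3]
width: 0.45
gripper_force: 0.0
t 4.85 tcp [ 0.5887 -0.3147  0.0037] yaw_y 17.2 F [-0.3 -0.7 -0.3] w 0.45
lid 0.94 [240. 376.] [ 0.3802 -0.3008] [0.202 0.093] [ 0.3706 -0.3613]
lid 0.65 [187. 328.] [ 0.5095 -0.1517] [0.098 0.285] [ 0.5586 -0.2276]
lid 0.36 [199. 201.] [0.4912 0.0931] [0.198 0.029] [0.5164 0.1712]
lid 0.36 [132. 295.] [ 0.7247 -0.1459] [0.058 0.062] [ 0.7258 -0.142 ]
t 5.0 tcp [ 0.5891 -0.3157  0.0049] yaw_y 17.2 F [-0.  -0.4 -0.1] w 0.45
lid in tool [9.23731390e-02 6.28869258e-06] P in tool [ 4.07505545e-01 -3.88351222e-04]
```

```bash
python3 -m crank '[0.01,0,0.002,0,0.02,0,0.003,0,0.03,0,0.003,0,0.038,0,0.003,0,0.045,0,0.003,0,0.055,0,0.003,0,0.065,0,0.003,0,0.075,0,0.003,0]'; python3 - <<'E'
from h import *
s,M=st();x=wlid("w3.png",s["tcp_pos"][:2]+.058*M[:2,0]);print("in tool",M[:2,:2].T@(x[:2]-s["tcp_pos"][:2]))
E
```

```text
time_s: 5.67
tcp_pos: [0.5702, -0.2573, 0.0009]
eef_rot: [1.865, 2.528, -0.0]
contact_force: [-0.2, -0.1, 1.3]
width: 0.45
gripper_force: 0.2
t 5.67 tcp [ 0.5702 -0.2573  0.0009] yaw_y 17.2 F [-0.2 -0.1  1.3] w 0.45
wlid [ 0.5532 -0.2045  0.0508] area d 239 n 939 z 0.0111
in tool [ 0.05549916 -0.00066828]
```

View pics/w3.png

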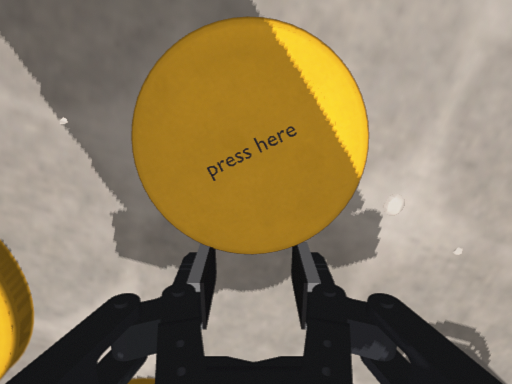

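The lid sits flat and centred between both pads, at (250,135). I keep pushing to the point in front of the mouth.

```bash
R='echo'; python3 -m crank '[0.008,0,0,0,0.02,0,0,0,0.032,0,0,0,0.044,0,0,0,0.056,0,0,0,0.068,0,0,0,0.08,0,0,0,0.092,0,0,0]' && python3 -m crank '[0.012,0,0,0,0.024,0,0,0,0.036,0,0,0,0.048,0,0,0,0.06,0,0,0,0.072,0,0,0,0.084,0,0,0,0.096,0,0,0]' ; python3 - <<'E'
from h import *
s,M=st();x=wlid("w4.png",s["tcp_pos"][:2]+.058*M[:2,0]);print("in tool",M[:2,:2].T@(x[:2]-s["tcp_pos"][:2]))
P=HOME-.09*B;print("P in tool",M[:2,:2].T@(P-x[:2]))
E
```

```text
time_s: 6.38
tcp_pos: [0.5484, -0.1867, 0.0009]
eef_rot: [-1.865, -2.528, 0.0]
contact_force: [0.1, 0.1, 0.5]
width: 0.452
gripper_force: 0.1
time_s: 7.05
tcp_pos: [0.5258, -0.1134, 0.0009]
eef_rot: [1.865, 2.528, 0.0]
contact_force: [0.8, 0.6, -1.0]
width: 0.453
gripper_force: 0.1
t 7.05 tcp [ 0.5258 -0.1134  0.0009] yaw_y 17.2 F [ 0.8  0.6 -1. ] w 0.453
wlid [ 0.5088 -0.0606  0.0508] area d 239 n 935 z 0.0111
in tool [ 0.05553358 -0.00064376]
P in tool [0.14008194 0.00093855]
```

```bash
python3 -m crank '[0.012,0,0,0,0.024,0,0,0,0.036,0,0,0,0.048,0,0,0,0.06,0,0,0,0.072,0,0,0,0.084,0,0,0,0.096,0,0,0]' && python3 -m crank '[0.012,0,0,0,0.024,0,0,0,0.036,0,0,0,0.048,0,0,0,0.058,0,0,0,0.066,0,0,0,0.072,0,0,0,0.076,0,0,0]' && python3 -m crank '[-0.005,0,0,0,-0.03,0,0,0,-0.03,0,-0.02,0]'; python3 - <<'E'
from h import *
s,M=st();x=wlid("w5.png",HOME-.093*B)
d=HOME-x[:2];print("rel bridge",B@-d,np.array([-B[1],B[0]])@-d,"az to home",np.degrees(np.arctan2(d[1],d[0])),np.linalg.norm(d))
rows([*(x[:2]-.085*B),.02],-26.5)
E
```

```text
time_s: 7.77
tcp_pos: [0.5031, -0.04, 0.0009]
eef_rot: [1.865, 2.528, 0.0]
contact_force: [0.4, 0.5, 0.6]
width: 0.448
gripper_force: 0.1
time_s: 8.43
tcp_pos: [0.4853, 0.0177, 0.0009]
eef_rot: [-1.864, -2.528, 0.0]
contact_force: [0.2, -1.2, 0.5]
width: 0.45
gripper_force: 0.1
time_s: 8.68
tcp_pos: [0.4927, -0.0096, 0.0157]
eef_rot: [1.869, 2.525, -0.004]
contact_force: [0.5, 0.3, 0.1]
width: 0.448
gripper_force: 0.0
t 8.68 tcp [ 0.4927 -0.0096  0.0157] yaw_y 17.0 F [0.5 0.3 0.1] w 0.448
wlid [0.4688 0.0686 0.0479] area d 215 n 661 z 0.011
rel bridge -0.0942691670788791 -0.0026169904654884113 az to home 65.09017007071412 0.09430548499871087
t 8.73 tcp [ 0.4935 -0.0085  0.0188] yaw_y 17.0 F [ 1.  -0.3  1.9] w 0.448
shares [ 0.0241 -0.0745 -0.0016] spin 0.4828 dist 0.0626
```

```bash
python3 -m crank '[0,-0.02,-0.015,0.08,0,-0.04,-0.015,0.16,0.01,-0.06,-0.015,0.24,0.024,-0.0745,-0.015,0.32,0.024,-0.0745,-0.015,0.4,0.024,-0.0745,-0.015,0.483,0.024,-0.0745,-0.015,0.483,0.024,-0.0745,-0.015,0.483]'; python3 - <<'E'
from h import *
s,M=st();x=wlid("w6.png",[.4688,.0686])
d=HOME-x[:2];print("rel bridge",B@-d,np.array([-B[1],B[0]])@-d)
print("lid in tool",M[:2,:2].T@(x[:2]-s["tcp_pos"][:2]))
rows([*(x[:2]-.075*B),.002],-26.5)
E
```

```text
time_s: 9.4
tcp_pos: [0.4302, -0.0054, 0.0289]
eef_rot: [2.666, 1.661, -0.0]
contact_force: [-0.5, 0.2, 0.0]
width: 0.448
gripper_force: 0.0
t 9.4 tcp [ 0.4302 -0.0054  0.0289] yaw_y -26.2 F [-0.5  0.2  0. ] w 0.448
wlid [0.4666 0.0696 0.0486] area d 201 n 609 z 0.011
rel bridge -0.09434416391283947 -0.00021542308893965356
lid in tool [ 0.0833815  -0.00037261]
t 9.45 tcp [ 0.4302 -0.0054  0.0289] yaw_y -26.1 F [-0.8  0.4 -0.4] w 0.45
shares [ 0.0104 -0.001   0.0336] spin 0.0046 dist 0.0281
```

View pics/w6.png

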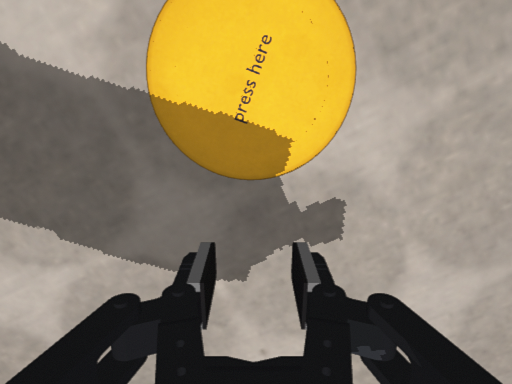

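Lid is straight ahead at (251,75), and the tool is aligned with the bridge axis. I descend and push in.

```bash
python3 -m crank '[0,0,0.015,0.003,0,0,0.027,0.003,0,0,0.034,0.003,0.012,0,0.034,0.003,0.022,0,0.034,0.003,0.03,0,0.034,0.003,0.036,0,0.034,0.003,0.042,0,0.034,0.003]' && python3 -m crank '[0.008,0,0,0,0.018,0,0,0,0.028,0,0,0,0.038,0,0,0,0.048,0,0,0,0.058,0,0,0,0.068,0,0,0,0.078,0,0,0]'; python3 - <<'E'
from h import *
s,M=st();x=s["tcp_pos"][:2]+.0557*M[:2,0]
d=HOME-x;print("rel bridge by tool",B@-d,np.array([-B[1],B[0]])@-d)
p,s=wrist();save(p,"w7.png")
rows([*(HOME-.0557*B),.002],-26.5)
E
```

```text
time_s: 10.12
tcp_pos: [0.4452, 0.0256, 0.0019]
eef_rot: [2.671, 1.653, 0.0]
contact_force: [-0.3, -0.2, -0.1]
width: 0.446
gripper_force: 0.1
time_s: 10.78
tcp_pos: [0.4731, 0.0816, 0.0017]
eef_rot: [2.672, 1.651, -0.0]
contact_force: [0.2, -0.9, -0.5]
width: 0.451
gripper_force: 0.2
t 10.78 tcp [0.4731 0.0816 0.0017] yaw_y -26.6 F [ 0.2 -0.9 -0.5] w 0.451
rel bridge by tool -0.024959794022915514 -0.0007024155668210828
t 10.83 tcp [0.4738 0.0834 0.0016] yaw_y -26.5 F [ 1.8  1.7 -0.4] w 0.447
shares [ 0.0288 -0.0006 -0.0005] spin 0.0004 dist 0.0231
```

View pics/w7.png

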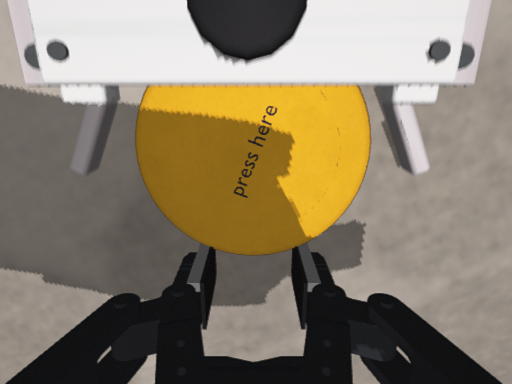

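The lid is between the guides and half under the plate, centred on the knob at (247,30). I do the last 23 mm slowly.

```bash
python3 -m crank '[0.006,0,0,0,0.012,0,0,0,0.017,0,0,0,0.021,0,0,0,0.024,0,0,0,0.0265,0,0,0,0.0285,0,0,0,0.0295,0,0,0]' && python3 -m crank '[0.001,0,0,0,0.002,0,0,0,0.003,0,0,0,0.003,0,0,0]'; python3 - <<'E'
from h import *
for i in range(3):
    p,s=wrist()
    s,M=st()
C=cloud(p);n=np.array([-B[1],B[0]]);q=C[(C[...,2]>.008)&(C[...,2]<.0135)][:,:2]-HOME
X=q@B;Y=q@n;k=(X>-.06)&(X<-.002)&(abs(Y)<.054)
b=[(np.median(Y[k&(abs(X-x0)<.002)][[0]]) if 0 else (Y[k&(abs(X-x0)<.0015)].min(),Y[k&(abs(X-x0)<.0015)].max())) for x0 in(-.04,-.03,-.02)]
print("near edge",np.percentile(X[k],.2),np.round(b,4),"expect",np.sqrt(.051**2-np.array([.04,.03,.02])**2).round(4))
save(p,"w8.png")
E
```

```text
time_s: 11.5
tcp_pos: [0.4833, 0.102, 0.0017]
eef_rot: [2.673, 1.651, -0.0]
contact_force: [-0.4, 0.4, -0.4]
width: 0.449
gripper_force: 0.1
time_s: 11.83
tcp_pos: [0.4839, 0.1038, 0.0016]
eef_rot: [-2.673, -1.651, 0.001]
contact_force: [-1.7, -2.4, 0.5]
width: 0.45
gripper_force: 1.0
t 11.88 tcp [0.4839 0.1038 0.0016] yaw_y -26.6 F [-3.1 -1.6  1.6] w 0.452
t 11.93 tcp [0.484  0.1038 0.0016] yaw_y -26.6 F [-1.7 -2.   0.9] w 0.451
t 11.98 tcp [0.484  0.1038 0.0016] yaw_y -26.6 F [-2.  -2.3 -0.2] w 0.457
near edge -0.05340391871749481 [[-0.0336  0.0301]
 [-0.0432  0.0399]
 [-0.0481  0.0454]] expect [0.0316 0.0412 0.0469]
```

The force rises to about 3 N, so the lid is against the pins. I nudge once more, then back off and raise.

```bash
python3 -m crank '[0.001,0,0,0,0.002,0,0,0,0.003,0,0,0,0.003,0,0,0]' && python3 -m crank '[-0.005,0,0,0,-0.015,0,0,0,-0.035,0,0,0,-0.05,0,-0.03,0,-0.05,0,-0.08,0,-0.05,0,-0.13,0,-0.05,0,-0.18,0,-0.05,0,-0.18,0]' -1 60; python3 - <<'E'
from h import *
s,M=st()
p,s=wrist();C=cloud(p);save(p,"w9.png");n=np.array([-B[1],B[0]])
q=C[(C[...,2]>.021)&(C[...,2]<.031)&(np.hypot(C[...,0]-.52,C[...,1]-.178)<.09)][:,:2].astype(np.float32);r=cv2.minAreaRect(q);print("plate",r)
H=np.array(r[0])-.027*B;print("home",H)
k=C[(C[...,2]>.048)&(C[...,2]<.06)&(np.hypot(C[...,0]-.519,C[...,1]-.176)<.03)].astype(np.float32);print("knob",cv2.minEnclosingCircle(k[:,:2].copy()),np.median(k[:,2]))
m=(C[...,2]>.008)&(C[...,2]<.0135);e=[]
D=C[...,:2]-H;X=D@B;Y=D@n;m&=(X>-.06)&(X<0)&(abs(Y)<.054)
c=max(cv2.findContours((m*255).astype(np.uint8),0,1)[0],key=cv2.contourArea)[:,0];ex,ey=X[c[:,1],c[:,0]],Y[c[:,1],c[:,0]]
g=ex<-.012
f=least_squares(lambda v:np.hypot(ex[g]-v[0],ey[g]-v[1])-.0505,[0,0],loss="soft_l1",f_scale=.001);print("lid rel home",f.x)
rows([*(H+.024*B),.12],-26.5)
E
```

```text
time_s: 12.32
tcp_pos: [0.4841, 0.1048, 0.0015]
eef_rot: [2.673, 1.649, -0.004]
contact_force: [-5.6, -7.2, 2.9]
width: 0.449
gripper_force: 3.9
time_s: 12.98
tcp_pos: [0.4709, 0.07, 0.1515]
eef_rot: [2.671, 1.649, 0.014]
contact_force: [2.2, 1.3, -0.3]
width: -0.004
gripper_force: 0.0
t 12.98 tcp [0.4709 0.07   0.1515] yaw_y -26.6 F [ 2.2  1.3 -0.3] w -0.004
plate ((0.5204833745956421, 0.1779407262802124), (0.04956129565834999, 0.1482594609260559), 63.430206298828125)
home [0.50843603 0.1537775 ]
knob ((0.5189929604530334, 0.17527498304843903), 0.015972379595041275) 0.05383828
lid rel home [ 0.00079496 -0.00104081]
t 13.03 tcp [0.4699 0.0708 0.1489] yaw_y -26.5 F [-0.1 -0.4 -1.2] w -0.002
shares [ 0.1441 -0.0035  0.0369] spin -0.0005 dist 0.119
```

View pics/w9.png

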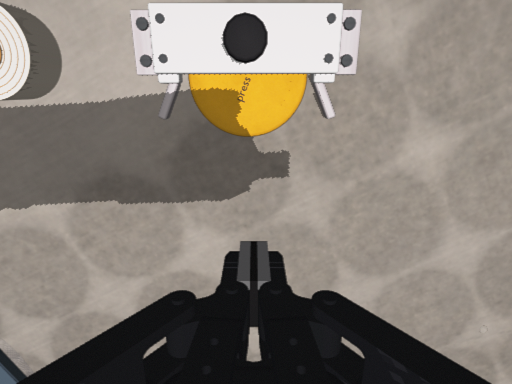

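The lid is home, within about 1 mm of the computed centre, with half of it showing at (247,105). The knob is up at (245,38) and the fingers are shut. Next I move over the knob.

```bash
python3 -m crank '[0.05,-0.001,0,0,0.1,-0.003,0,0,0.144,-0.0035,0,0,0.144,-0.0035,0.04,0,0.144,-0.0035,0.07,0,0.144,-0.0035,0.09,0,0.144,-0.0035,0.1,0,0.144,-0.0035,0.1,0]'; python3 - <<'E'
from h import *
rows([.519,.1753,.054],-26.5)
E
```

```text
time_s: 13.7
tcp_pos: [0.5155, 0.1744, 0.0636]
eef_rot: [-2.672, -1.65, 0.005]
contact_force: [0.0, -0.2, 0.9]
width: 0.001
gripper_force: 0.0
t 13.7 tcp [0.5155 0.1744 0.0636] yaw_y -26.6 F [ 0.  -0.2  0.9] w 0.001
shares [0.0031 0.0035 0.012 ] spin -0.0011 dist 0.0103
```

```bash
python3 -m crank '[0.002,0.003,0.004,0,0.002,0.003,0.008,0,0.002,0.003,0.012,0,0.002,0.003,0.014,0,0.002,0.003,0.016,0,0.002,0.003,0.018,0,0.002,0.003,0.0195,0,0.002,0.003,0.0195,0]'; python3 - <<'E'
from h import *
rows([.519,.1753,.047],-26.5)
E
```

```text
time_s: 14.37
tcp_pos: [0.5197, 0.1753, 0.0502]
eef_rot: [2.672, 1.651, 0.001]
contact_force: [0.2, 0.1, 3.6]
width: 0.003
gripper_force: 1.6
t 14.37 tcp [0.5197 0.1753 0.0502] yaw_y -26.6 F [0.2 0.1 3.6] w 0.003
shares [-0.0004 -0.0008  0.004 ] spin -0.0008 dist 0.0033
```

Partway down at 3.6 N; I press further until the end stop shows in the force.

```bash
python3 -m crank '[0,0,0.0015,0,0,0,0.003,0,0,0,0.004,0,0,0,0.004,0]'; python3 -m crank '[0,0,0.0015,0,0,0,0.0015,0]'
```

```text
time_s: 14.7
tcp_pos: [0.5198, 0.1752, 0.0479]
eef_rot: [-2.672, -1.651, -0.002]
contact_force: [-3.4, 1.3, 16.9]
width: -0.003
gripper_force: 8.4
time_s: 14.87
tcp_pos: [0.5199, 0.1752, 0.0476]
eef_rot: [-2.672, -1.65, -0.003]
contact_force: [-6.2, -0.2, 29.6]
width: 0.001
gripper_force: 14.9
```

It is at the end stop (well over the 5 N spring) and held. I go straight up and away.

```bash
python3 -m crank '[0,0,-0.004,0,0,0,-0.01,0,0,0,-0.03,0,0,0,-0.07,0,-0.04,0,-0.12,0,-0.09,0,-0.14,0,-0.14,0,-0.14,0,-0.14,0,-0.14,0]'; python3 - <<'E'
from h import *
st();p,s=wrist();C=cloud(p);save(p,"w10.png");n=np.array([-B[1],B[0]]);H=np.array([.5084,.1538])
k=C[(C[...,2]>.044)&(C[...,2]<.06)&(np.hypot(C[...,0]-.519,C[...,1]-.176)<.03)];print("knob z",np.median(k[:,2]))
D=C[...,:2]-H;X=D@B;Y=D@n;m=(C[...,2]>.008)&(C[...,2]<.0135)&(X>-.06)&(X<0)&(abs(Y)<.054)
c=max(cv2.findContours((m*255).astype(np.uint8),0,1)[0],key=cv2.contourArea)[:,0];ex,ey=X[c[:,1],c[:,0]],Y[c[:,1],c[:,0]];g=ex<-.012
print("lid rel home",least_squares(lambda v:np.hypot(ex[g]-v[0],ey[g]-v[1])-.0505,[0,0],loss="soft_l1",f_scale=.001).x)
E
```

```text
time_s: 15.53
tcp_pos: [0.4666, 0.0693, 0.1592]
eef_rot: [2.677, 1.643, -0.0]
contact_force: [-1.3, -0.1, 0.4]
width: -0.0
gripper_force: 0.0
t 15.53 tcp [0.4666 0.0693 0.1592] yaw_y -26.9 F [-1.3 -0.1  0.4] w -0.0
knob z 0.053792058466774484
lid rel home [ 0.00077199 -0.00105434]
```

View pics/w10.png

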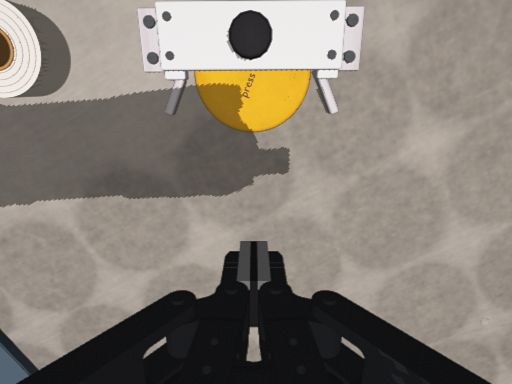

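The knob is up again at (250,35), 54 mm above the table. The lid is flat and home at (252,100), and the gripper is clear.

```bash
python3 -c "
from bench import manip
print(manip.job_done())"
```

```text
the job is handed in; nothing more can be done
None
```

The job is handed in: the lid measures about 1 mm from the home position, the stamp was pressed to its end stop and came back up, and the arm never went near the cups or rolls; no verdict came back.

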